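# Ring-back test of a repaired desk phone

### The job

Give the repaired big-button phone its ring-back test: with closed fingers dial 1, 5, 9 on its keypad (usual phone layout, 1 at the far left next to the display), pushing each key fully down and letting it come up again before the next. Then hang up with the finger, as the handset is off: push the white hook-switch tab in the empty cradle fully down and keep it down so that the phone can ring, finishing while still holding it. Press gently and touch no other key, pick nothing up, and leave the phone, the handset and the other things on the bench where they are.

Things in the scene. Friction and masses are not known exactly. Their poses are not given: they have to be found in the camera images.
- phone: charcoal big-button desk phone, loose, about 1 kg, 220 mm deep (its x) by 200 wide (its y). Origin: centre of its underside; front faces its -x (to the robot), left is +y. Its flat top (deck) slopes 0.105 rad: 33 mm high in front, 45 mid, 56 at the back. Right: grey-green display at the back, keypad of 12 keys before it. Left: empty handset cradle with a well at each end
- handset: the phone's handset without its cord, charcoal, loose, lying cups down on the bench to the left of the phone: 190 mm long (its x), 56 mm wide, 49 mm high; origin under its middle, on the bench
- key_1_top (a point): centre of the top face of key 1, far left of the keypad. Keys: 4 rows of 3 as on any phone, far row 1 2 3 (left to right), then 4 5 6, 7 8 9, nearest star 0 hash (these two grey, the rest white, no numerals). Caps 21 mm (x) by 25 mm (y), 8 mm above the deck; 31 mm from row to row, 38 mm from column to column. Site axes: the phone's, tipped with the deck (z out of the key)
- key_5_top (a point): centre of the top face of key 5 (second row from the far side, middle; it has a small nib); axes as key 1
- key_9_top (a point): centre of the top face of key 9 (third row from the far side, right); axes as key 1
- hook_top (a point): centre of the top face of the hook switch, a white tab 18 mm (x) by 16 mm (y) in the middle of the cradle's far well. The well is 60 by 58 mm, its floor 12 mm below the deck; the tab stands 10 mm above that floor. Axes as key 1
- key_1 (a joint): key 1: 0 up, 0.004 m fully down (slides into the deck at right angles to it). Springs back up; starts to give at 0.7 N and is fully down at 3.5 N, on a hard stop: come down slowly
- key_5 (a joint): key 5: as key 1
- key_9 (a joint): key 9: as key 1
- hook (a joint): hook switch: 0 up (off the hook), 0.008 m fully down (hung up), at right angles to the deck. Springs back up; starts to give at 0.4 N and is fully down at 2 N, on a hard stop: come down slowly
- key_2 (a joint): key 2: 0 up, 0.004 m down; not to be pressed
- key_3 (a joint): key 3: 0 up, 0.004 m down; not to be pressed
- key_4 (a joint): key 4: 0 up, 0.004 m down; not to be pressed
- key_6 (a joint): key 6: 0 up, 0.004 m down; not to be pressed
- key_7 (a joint): key 7: 0 up, 0.004 m down; not to be pressed
- key_8 (a joint): key 8: 0 up, 0.004 m down; not to be pressed
- key_0 (a joint): key 0: 0 up, 0.004 m down; not to be pressed
- key_star (a joint): key star: 0 up, 0.004 m down; not to be pressed
- key_hash (a joint): key hash: 0 up, 0.004 m down; not to be pressed
- driver: screwdriver, 170 mm, red handle, lying loose right of the phone; bystander, origin under its middle
- gong: brass bell gong, 68 mm across, 28 mm high, loose; bystander, origin under its centre
- tray: blue parts tray with four compartments, 130 x 90 x 30 mm, loose; bystander, origin under its centre
- radio: black hand-held radio standing upright, 36 x 58 x 115 mm with a stub aerial to 190 mm, loose; bystander, origin under its centre
Mind the look-alikes: they are no part of the job. What is shaped like the handset but orange is not meant.

How it is judged:
By the outcome, as a careful person would: the job done as asked, in the order asked, and still so for the second after the job is handed in, while the arm keeps its last pose, push and grip.
It also fails if it takes over 45 s, if anything falls off the work surface, if the arm or the gripper's body presses on something with over 40 N, if the wrist force passes 120 N, or if a joint passes its speed limit or range.

### The arm

A 6-joint arm with a two-finger parallel gripper is mounted at the origin on the work surface. World frame = base frame: x ahead of the robot, y to its left, z up, the work surface at z = 0. Lengths are in mm, angles in degrees, forces in N, time in s.
With the tool pointing down it reaches from about 300 to 850 mm from the base axis. Payload 4.2 kg.
Tool frame: the origin (TCP) lies between the finger pads; the fingertips stand 14 mm ahead of it and the grasp point (between the pads) lies 5 mm behind it; z points along the fingers, y is the line along which they close (so a half turn about z gives the same grasp; the last joint's range is limited). The gripper opens to 91 mm and grips with 3 to 60 N. Pads are 32 mm wide; open, the fingers measure 118 mm over their backs; the gripper's body (76 mm by 178 mm) begins 60 mm behind the grasp point.
Start: joints at [63.484, 18.312, 89.639, -0, 72.044, -1.146], TCP at [246.375, 519.559, 227.976] pointing down, gripper open.
Joint ranges: [-177.97, 177.97], [-48.28, 115.42], [12.27, 149.76], [-77.06, 257.06], [2.81, 150.46], [-146.56, 146.56]. Speed limits (degrees/s): [147.25, 147.25, 180, 180, 180, 180].

### API

Orientations are given as [roll, pitch, yaw] about the fixed x, y, z axes, in that order (R = Rz(yaw) Ry(pitch) Rx(roll)).
In Python, from workcell import * gives the robot as it stands. The module is installed in compiled form; this text tells all that it offers.
- The arm moves only by the tool send_rows, never from a script. Its argument "deltas" is a list of rows, each a list of 2 entries, a list of its own where there are three numbers: the shift along the tool's x, y, z normalised to -1 to 1, where 1 is 0.5 m, then the turn, a rotation vector about the tool's x, y, z normalised to -1 to 1, where 1 is 0.5 rad. A call has 1 to 10 rows; each row shifts and turns the commanded pose from where the row before left it, along the tool's axes as they then stand; what a row does not reach is not made up. A row lasts 1/10 s, in which the tool goes at most 50 mm and 8.59 degrees, less where a joint would pass 70% of its speed; a pose out of reach is approached as far as the arm can. A call with a number of a shift or a turn outside -1 to 1 is refused whole. A call with a gripper value outside its range is refused whole. "grip" is the closure, from 0 (fully open) to 1 (shut), set as the call begins (left out, the last holds). The fingers move at their own pace and stop on an object; "grip_force" is the grip in N (left out, the last holds). Time passes only in rows, so rows that do not move let the fingers close. It gives the time, the measured TCP pose, the force, the opening and the grip force at its end, in the units of the state.
- state(): the state, without advancing time (a new reading comes with each control period).
- grab_frame(name): name is "side" or "top" or "wrist"; returns the picture (400x640x3 uint8, red, green, blue); there is no depth.
- calibration(name): a dict with "mtx" (3x3 intrinsics, pixels), "R" (3x3) and "t" (3): a world point X has camera coordinates R X + t. Camera axes: x right, y down, z forward; pixel columns grow to the right and rows downward; lengths in mm; the calibration is good to about 2 mm. The wrist camera is an equidistant fisheye: a pixel r from the principal point sees the ray r / f radians off the axis. A picture is of the moment at which its call begins: read the wrist's pose just before it. calibration takes no time and is no camera call; for the wrist camera it gives the pose at the moment of the call.
- job_done(): hands the job in; it is judged then, once.
Trained networks look in the newest picture that a camera, given by its name, has taken for a name from the list of things; names that differ only in an ending like _2 or _b are one class to them, and where a whole thing is asked for, a point or a joint stands for the part that bears it (a point fixed in the world has none). Each returns a list of dicts, best first, with "p" (0 to 1); they miss things now and then, are a little off and sometimes report something else, mostly with a low value. They report only what shows in the picture. A call takes as long as a camera call. They do not tell look-alikes from the thing itself.
- trace(camera, label): "pixels" (400x640 bool, what is visible of it) and "bbox" ([left, top, width, height] in pixels, round what is visible of it).
The state is a dict: "time_s": time; "qpos": joint angles; "qvel": joint speeds; "effort": joint torques, N m; "ee_pos": TCP position; "ee_rot": TCP orientation; "force": force on the tool from outside, world axes, zero at the start; "torque": the same for the moment, N m; "gripper_width": finger opening in mm; "gripper_force": force on a finger pad.
Only numpy, scipy, OpenCV 4.12 (cv2) and the standard library are available. Lean on these libraries where they do the work, as an engineer would, in place of code of your own. Each camera call takes 0.05 s, during which the arm holds its last target. There are 200 camera calls.

## Working session

There is one attempt and no reset: what is moved stays moved. The work goes in short steps, Python scripts to look and compute and a tool call to move; the robot and the scene stay as the last step left them, time stands still between calls to the robot, and variables do not carry over. Pictures are saved under pics/ and viewed, at most 10 in all, crops included, and the job is handed in when it is done.

Besides the shell and the picture viewer there is one more tool, called by a JSON object that holds its "name" and its "arguments", one argument or row to a line. send_rows: Moves the arm, as the interface text tells. Scaled input: -1 to 1 covers 0.5 m each way for a shift and 0.5 rad each way for a turn. Its arguments: {"type":"object","properties":{"deltas":{"type":"array","items":{"type":"array"}},"grip":{"type":"number"},"grip_force":{"type":"number"}},"required":["deltas"]}

```bash
mkdir -p pics; python3 - <<'E'
from workcell import *
import cv2,numpy as np
for n in ["top","side"]:
    im=grab_frame(n); cv2.imwrite(f"pics/{n}0.png",im[:,:,::-1])
    c=calibration(n); print(n,c["mtx"].tolist(),np.round(c["R"],4).tolist(),np.round(c["t"],1).tolist())
    for l in ["phone","handset","key_1_top","key_5_top","key_9_top","hook_top"]:
        for d in trace(n,l)[:3]:
            ys,xs=np.nonzero(d["pixels"]); print(l,round(d["p"],2),d["bbox"],xs.mean().round(1) if len(xs) else None,ys.mean().round(1) if len(xs) else None)
print(state())
E
```

```text
top [[478.9004115839737, 0.0, 322.21997222100595], [0.0, 478.9004115839737, 198.8100941100528], [0.0, 0.0, 1.0]] [[0.0186, -0.9998, -0.0023], [-0.9839, -0.0179, -0.1776], [0.1775, 0.0056, -0.9841]] [11.5, 507.9, 1429.6]
phone 0.84 [303.9, 152.3, 82.0, 83.8] 344.2 191.5
handset 0.95 [272.5, 147.0, 43.1, 56.7] 292.0 173.7
handset 0.59 [207.4, 187.9, 37.4, 61.0] 224.9 220.5
key_5_top 0.42 [349.2, 192.7, 6.5, 5.6] 352.5 196.7
key_9_top 0.43 [355.5, 204.9, 12.0, 9.8] 361.3 210.1
hook_top 0.27 [330.1, 210.4, 7.0, 5.9] 334.2 211.9
side [[481.1334204370446, 0.0, 321.5751294048103], [0.0, 481.1334204370446, 200.6932319875286], [0.0, 0.0, 1.0]] [[-0.9795, -0.2013, 0.0089], [-0.1603, 0.7519, -0.6395], [0.1221, -0.6278, -0.7688]] [499.4, 106.9, 1578.6]
phone 0.71 [277.5, 157.7, 81.3, 71.2] 316.6 192.5
phone 0.62 [242.9, 292.3, 27.9, 42.4] 256.9 316.0
handset 0.88 [266.4, 207.3, 46.6, 40.9] 290.6 226.6
handset 0.87 [293.7, 269.7, 58.1, 45.5] 324.7 290.0
handset 0.37 [318.0, 169.2, 7.0, 5.5] 321.8 171.8
key_1_top 0.75 [244.0, 296.6, 24.7, 36.2] 256.9 316.2
key_5_top 0.61 [320.6, 178.2, 8.3, 8.8] 324.6 182.9
key_9_top 0.62 [334.7, 180.4, 6.8, 2.5] 337.6 179.2
{'time_s': 0.7, 'qpos': array([ 6.34833580e+01,  1.83086500e+01,  8.96394977e+01, -1.31727625e-03,
        7.20441777e+01, -1.14569804e+00]), 'qvel': array([-0.05859188, -0.04379973, -0.10359512, -0.02319074, -0.06239983,
       -0.00311771]), 'effort': array([ 1.09958968e-03, -4.12220263e+01, -2.32192755e+01,  7.29461876e-02,
        3.74193932e-02,  1.34689964e-05]), 'ee_pos': array([246.38018683, 519.54552825, 228.00515695]), 'ee_rot': array([1.79992352e+02, 1.40637515e-03, 1.54629462e+02]), 'force': array([-0.52285278,  0.06933293, -0.07526466]), 'torque': array([-0.00794075, -0.01774894,  0.01281557]), 'gripper_force': 0.0, 'gripper_width': 91.32698557382076}
```

```bash
python3 - <<'E'
import cv2,numpy as np
t=cv2.imread("pics/top0.png");s=cv2.imread("pics/side0.png")
a=cv2.resize(t[130:260,200:400],(800,520),interpolation=cv2.INTER_CUBIC)
cv2.imwrite("pics/t1.png",a)
E
```

```text
(no output)
```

View pics/t1.png

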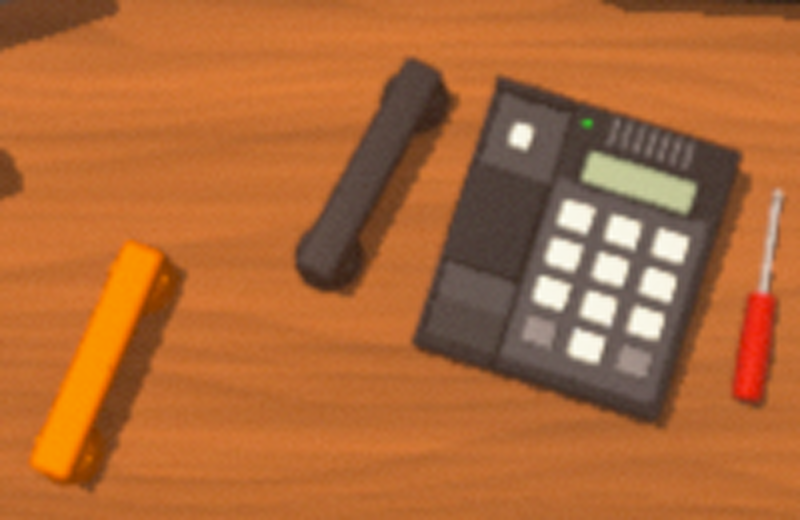

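View pics/side0.png

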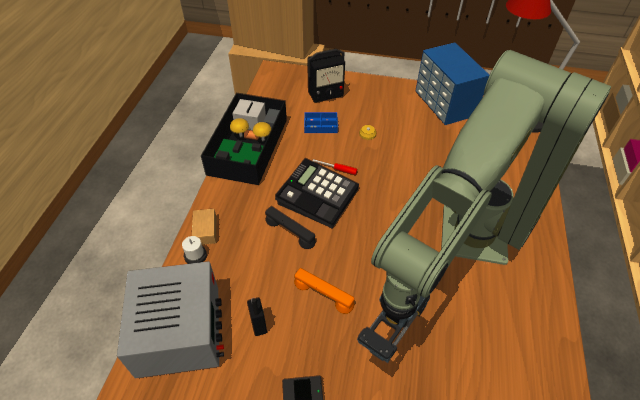

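```bash
cat > h.py <<'E'
from workcell import *
import cv2,numpy as np
from scipy.spatial.transform import Rotation as Ro
from scipy.optimize import least_squares
S=0.105
def ray(name,px,c=None):
    c=c or calibration(name); K=c["mtx"]; R=np.array(c["R"]); t=np.array(c["t"])
    p=np.array([(px[0]-K[0][2])/K[0][0],(px[1]-K[1][2])/K[1][1]])
    if name=="wrist":
        th=np.hypot(*p); d=np.array([*(p/th*np.sin(th)),np.cos(th)]) if th>1e-9 else np.array([0,0,1.])
    else: d=np.array([*p,1.])
    return -R.T@t, R.T@d
def at_z(name,px,z,c=None):
    o,d=ray(name,px,c); return o+d*(z-o[2])/d[2]
def proj(name,X,c=None):
    c=c or calibration(name); K=c["mtx"]; q=np.atleast_2d(X)@np.array(c["R"]).T+np.array(c["t"])
    if name=="wrist":
        r=np.hypot(q[:,0],q[:,1]); th=np.arctan2(r,q[:,2]); p=q[:,:2]/np.maximum(r,1e-9)[:,None]*th[:,None]
    else: p=q[:,:2]/q[:,2:]
    return p*[K[0][0],K[1][1]]+[K[0][2],K[1][2]]
def whites(im,box,th=200,amin=10):
    l,t,r,b=box; sub=im[t:b,l:r].astype(int); m=((sub.min(2)>th)).astype(np.uint8)
    n,_,st,ce=cv2.connectedComponentsWithStats(m)
    return [(ce[i][0]+l,ce[i][1]+t,st[i][4]) for i in range(1,n) if st[i][4]>=amin]
E
python3 - <<'E'
from h import *
im=cv2.imread("pics/top0.png")[:,:,::-1]
for x,y,a in whites(im,(300,145,390,240),170,5): print(round(x,1),round(y,1),a,at_z("top",(x,y),55).round(1))
print("corners",[at_z("top",(200+a/4,130+b/4),z).round(0) for a,b,z in [(500,80,50),(738,152,50),(415,345,30),(655,420,30)]])
s=cv2.imread("pics/side0.png")[:,:,::-1]
for x,y,a in whites(s,(275,155,360,235),150,3): print(round(x,1),round(y,1),a,at_z("side",(x,y),55).round(1))
print("radio",at_z("side",(260,333),0),"orange",at_z("side",(325,290),30), "black",at_z("side",(302,380),0))
c=calibration("wrist"); print(c)
E
```

```text
329.9 163.4 25 [617.8  -1.   55. ]
343.6 183.5 50 [554.8 -44.1  55. ]
355.4 187.4 50 [543.3 -80.4  55. ]
367.2 190.9 49 [ 532.9 -116.7   55. ]
340.5 193.1 49 [524.8 -34.8  55. ]
352.2 196.8 50 [513.9 -70.8  55. ]
364.1 200.7 52 [ 502.4 -107.3   55. ]
337.4 202.7 50 [494.5 -25.8  55. ]
349.2 206.5 52 [483.7 -61.9  55. ]
361.0 210.2 48 [472.7 -98.   55. ]
346.1 215.9 50 [454.5 -52.9  55. ]
corners [array([662.,  15.,  50.]), array([ 608., -171.,   50.]), array([455.,  77.,  30.]), array([ 400., -109.,   30.])]
314.5 160.0 4 [ 570.2 -166.2   55. ]
322.0 162.0 3 [ 542.1 -162.1   55. ]
326.0 163.0 3 [ 527.3 -160.3   55. ]
321.9 171.6 31 [ 533.  -116.5   55. ]
330.0 175.3 28 [ 502.4 -105.2   55. ]
316.8 178.5 32 [543.8 -80.9  55. ]
337.5 179.1 32 [473.6 -93.3  55. ]
324.6 182.5 32 [513.9 -68.4  55. ]
311.3 185.9 33 [554.8 -43.9  55. ]
332.5 186.3 35 [484.4 -57.1  55. ]
319.4 189.8 32 [524.5 -32.3  55. ]
340.7 190.2 32 [454.1 -45.7  55. ]
289.7 193.1 19 [618.6   2.5  55. ]
327.3 193.7 34 [495.1 -21.1  55. ]
radio [588.26306447 477.24867519   0.        ] orange [433.56360969 322.79818587  30.        ] black [443.15475815 580.80292459   0.        ]
{'mtx': array([[309.70691629,   0.        , 320.845528  ],
       [  0.        , 309.70691629, 199.880559  ],
       [  0.        ,   0.        ,   1.        ]]), 'R': array([[ 4.28893797e-01,  9.03354919e-01, -4.04601284e-05],
       [ 8.67054472e-01, -4.11646543e-01,  2.80648654e-01],
       [ 2.53508687e-01, -1.20403548e-01, -9.59810571e-01]]), 't': array([-575.44065266,  -31.58370704,  391.46484303])}
```

```bash
cat >> h.py <<'E'
# keypad frame: origin key 5 top, axes of the tipped deck
KEYS={k:np.array([31*(1-r),38*(1-c),0.]) for r,row in enumerate(["123","456","789","*0#"]) for c,k in enumerate(row)}
def axes(yaw): return (Ro.from_euler("z",yaw)*Ro.from_euler("y",-S)).as_matrix()
def fit(obs,x0):
    # obs: (cam,calib,[(key or 'h',u,v)]); x = key5 pos, yaw(rad), hook x,y,z in keypad frame
    def res(x,full=False):
        A=axes(x[3]); out=[]
        for n,c,l in obs:
            P=np.array([x[:3]+A@(x[4:7] if k=="h" else KEYS[k]) for k,_,_ in l])
            out.append(proj(n,P,c)-np.array([[u,v] for _,u,v in l]))
        pri=[(x[6]+10)*1.0]
        return out if full else np.r_[np.vstack(out).ravel(),pri]
    s=least_squares(res,x0,loss="soft_l1"); return s.x,res(s.x,True)
def assign(name,c,pts,x,tol):
    A=axes(x[3]); P={k:proj(name,x[:3]+A@v,c)[0] for k,v in KEYS.items() if k not in"*#"}; P["h"]=proj(name,x[:3]+A@x[4:7],c)[0]
    out=[]
    for p in pts:
        k=min(P,key=lambda k:np.hypot(*(P[k]-p[:2])))
        if np.hypot(*(P[k]-p[:2]))<tol: out.append((k,p[0],p[1]))
    return out
def plan(x,loc,n,st=None,tipoff=14.):
    """rows that bring the fingertip to loc (keypad frame) square to the deck"""
    st=st or state(); A=axes(x[3]); Rt=np.column_stack([A[:,1],A[:,0],-A[:,2]])
    tcp=x[:3]+A@np.array(loc,float)-tipoff*Rt[:,2]
    R0=Ro.from_euler("xyz",st["ee_rot"],degrees=True); p0=st["ee_pos"]
    rv=(R0.inv()*Ro.from_matrix(Rt)).as_rotvec(); d=(tcp-p0)/n; rows=[]
    for i in range(n):
        Ri=R0*Ro.from_rotvec(rv*i/n)
        rows.append([(Ri.inv().apply(d)/500).round(4).tolist(),(rv/n/.5).round(4).tolist()])
    print("tcp target",tcp.round(1),"now",p0.round(1),"dist",np.linalg.norm(tcp-p0).round(2))
    for r in rows: print(r,end=",\n")
E
python3 - <<'E'
from h import *
x=np.array([514,-70,53,np.radians(-16.9),70,100,-10.]); 
obs=[]
for n,box,th,a in [("top",(300,145,390,240),170,5),("side",(275,155,360,235),150,15)]:
    c=calibration(n); im=cv2.imread(f"pics/{n}0.png")[:,:,::-1]
    x[4:6]=(axes(x[3]).T@(np.array([618,0,50])-x[:3]))[:2]
    obs.append((n,c,assign(n,c,whites(im,box,th,a),x,6)))
xf,r=fit(obs,x); print(xf.round(2),np.degrees(xf[3]),[len(o[2]) for o in obs]); print([np.round(q,1).tolist() for q in r])
np.save("x.npy",xf)
plan(xf,[-10,-60,120],14)
print(state()["time_s"])
E
```

```text
[ 5.1428e+02 -7.1260e+01  5.2170e+01 -3.0000e-01  7.9450e+01  9.7690e+01
 -1.0000e+01] -16.917774728914605 [11, 11]
[[[0.0, -0.1], [-0.1, -0.0], [-0.0, -0.2], [-0.0, 0.0], [-0.0, 0.0], [0.1, 0.1], [0.0, -0.1], [0.0, -0.1], [0.0, -0.0], [0.1, -0.0], [0.0, 0.2]], [[0.1, -0.1], [-0.1, 0.0], [-0.0, 0.1], [0.2, 0.1], [0.0, -0.1], [-0.0, -0.1], [0.1, 0.1], [-0.1, -0.0], [-0.0, 0.1], [0.1, 0.0], [0.0, 0.1]]]
tcp target [ 473.9 -121.7  184.4] now [246.4 519.5 228. ] dist 681.78
[[-0.0686, -0.0688, 0.0062], [-0.0124, -0.0107, 0.2031]],
[[-0.0752, -0.0616, 0.0062], [-0.0124, -0.0107, 0.2031]],
[[-0.081, -0.0537, 0.0063], [-0.0124, -0.0107, 0.2031]],
[[-0.086, -0.0452, 0.0064], [-0.0124, -0.0107, 0.2031]],
[[-0.0901, -0.0363, 0.0066], [-0.0124, -0.0107, 0.2031]],
[[-0.0933, -0.027, 0.0069], [-0.0124, -0.0107, 0.2031]],
[[-0.0955, -0.0175, 0.0073], [-0.0124, -0.0107, 0.2031]],
[[-0.0968, -0.0077, 0.0077], [-0.0124, -0.0107, 0.2031]],
[[-0.097, 0.0021, 0.0082], [-0.0124, -0.0107, 0.2031]],
[[-0.0963, 0.0118, 0.0088], [-0.0124, -0.0107, 0.2031]],
[[-0.0945, 0.0215, 0.0094], [-0.0124, -0.0107, 0.2031]],
[[-0.0918, 0.0309, 0.0101], [-0.0124, -0.0107, 0.2031]],
[[-0.0882, 0.04, 0.0108], [-0.0124, -0.0107, 0.2031]],
[[-0.0836, 0.0486, 0.0115], [-0.0124, -0.0107, 0.2031]],
0.7
```

Things that could be mistaken for the target:
- The charcoal desk phone at top (344,192) is the one I want.
- The orange handset at top (225,220), the dark object at side (302,388), the multimeter at side (327,75) and the radio at side (257,316) are not.
- The white hook tab is at top (330,163), in the far left well. Key 1 is at top (344,184), next to the display. The enlarged crop confirms both.

I'll move to a hover to the right of the keypad with the fingers closed.

{"name": "send_rows", "arguments": {
  "deltas": [
    [[-0.0686, -0.0688, 0.006], [-0.0124, -0.0107, 0.203]],
    [[-0.075, -0.0616, 0.006], [-0.0124, -0.0107, 0.203]],
    [[-0.081, -0.0537, 0.006], [-0.0124, -0.0107, 0.203]],
    [[-0.086, -0.0452, 0.006], [-0.0124, -0.0107, 0.203]],
    [[-0.09, -0.0363, 0.007], [-0.0124, -0.0107, 0.203]],
    [[-0.093, -0.027, 0.007], [-0.0124, -0.0107, 0.203]],
    [[-0.0955, -0.0175, 0.007], [-0.0124, -0.0107, 0.203]],
    [[-0.0968, -0.0077, 0.008], [-0.0124, -0.0107, 0.203]],
    [[-0.097, 0.002, 0.008], [-0.0124, -0.0107, 0.203]],
    [[-0.096, 0.012, 0.009], [-0.0124, -0.0107, 0.203]]
  ],
  "grip": 1,
  "grip_force": 10
}}

```text
time_s: 1.7
ee_pos: [409.1, 60.1, 197.5]
ee_rot: [175.5, 0.9, 96.2]
force: [1.8, 1.5, -0.4]
gripper_width: 14.2
gripper_force: 0.0
```

{"name": "send_rows", "arguments": {
  "deltas": [
    [[-0.0945, 0.0215, 0.009], [-0.0124, -0.0107, 0.203]],
    [[-0.092, 0.031, 0.01], [-0.0124, -0.0107, 0.203]],
    [[-0.088, 0.04, 0.011], [-0.0124, -0.0107, 0.203]],
    [[-0.0836, 0.0486, 0.0115], [-0.0124, -0.0107, 0.203]],
    [[0, 0, 0], [0, 0, 0]],
    [[0, 0, 0], [0, 0, 0]],
    [[0, 0, 0], [0, 0, 0]],
    [[0, 0, 0], [0, 0, 0]]
  ]
}}

```text
time_s: 2.5
ee_pos: [473.6, -119.8, 185.0]
ee_rot: [174.0, -0.0, 73.3]
force: [-0.4, 0.2, -0.5]
gripper_width: 0.4
gripper_force: 0.0
```

```bash
python3 - <<'E'
from h import *
x=np.load("x.npy"); c=calibration("wrist"); s=state(); im=grab_frame("wrist"); cv2.imwrite("pics/w1.png",im[:,:,::-1])
print({k:np.round(s[k],2).tolist() for k in ["time_s","ee_pos","ee_rot","force","gripper_width"]})
A=axes(x[3])
for k,v in list(KEYS.items())+[("h",x[4:7])]: print(k,proj("wrist",x[:3]+A@v,c)[0].round(0),end=" ")
w=whites(im,(0,0,640,400),170,150); print([tuple(np.round(p).astype(int)) for p in w])
E
```

```text
{'time_s': 2.5, 'ee_pos': [473.6, -119.85, 184.97], 'ee_rot': [173.98, -0.01, 73.25], 'force': [-0.37, 0.2, -0.55], 'gripper_width': 0.43}
1 [366.  95.] 2 [365. 135.] 3 [364. 175.] 4 [332.  95.] 5 [332. 135.] 6 [332. 174.] 7 [299.  95.] 8 [299. 135.] 9 [299. 174.] * [266.  95.] 0 [266. 135.] # [268. 174.] h [413.  40.] [(np.int64(412), np.int64(42), np.int64(221)), (np.int64(299), np.int64(96), np.int64(562)), (np.int64(333), np.int64(97), np.int64(548)), (np.int64(366), np.int64(97), np.int64(517)), (np.int64(267), np.int64(137), np.int64(519)), (np.int64(300), np.int64(136), np.int64(536)), (np.int64(332), np.int64(136), np.int64(524)), (np.int64(365), np.int64(137), np.int64(518)), (np.int64(300), np.int64(176), np.int64(495)), (np.int64(332), np.int64(175), np.int64(499)), (np.int64(364), np.int64(176), np.int64(503)), (np.int64(599), np.int64(256), np.int64(523))]
```

View pics/w1.png

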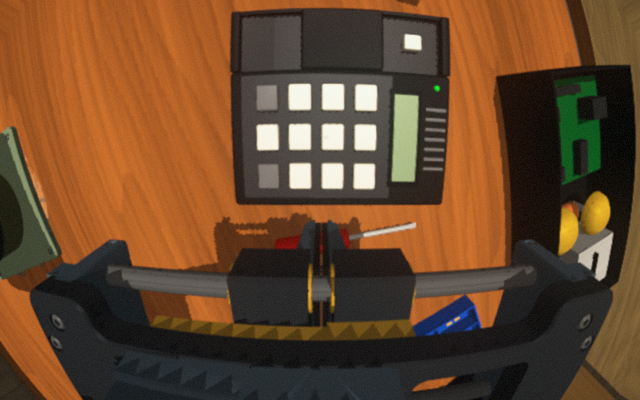

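The wrist view shows the phone with its hook tab at (412,42). The white keys line up within 2 px of prediction: key 1 at (366,97), key 5 at (332,136), key 9 at (300,176). I'll refine the fit and go above key 1.

```bash
python3 - <<'E'
from h import *
x=np.load("x.npy"); c=calibration("wrist")
im=cv2.imread("pics/w1.png")[:,:,::-1]; L=assign("wrist",c,whites(im,(220,0,460,210),170,150),x,8)
obs=[("wrist",c,L)]
xw,r=fit(obs,x); print("wrist only",xw.round(2),np.round(r[0],1).tolist())
for n,box,th,a in [("top",(300,145,390,240),170,5),("side",(275,155,360,235),150,15)]:
    cc=calibration(n); i2=cv2.imread(f"pics/{n}0.png")[:,:,::-1]; obs.append((n,cc,assign(n,cc,whites(i2,box,th,a),x,6)))
xf,r=fit(obs,x); print("all",xf.round(2),np.degrees(xf[3])); np.save("x.npy",xf)
print([np.round(q.mean(0),1).tolist() for q in r])
plan(xf,KEYS["1"]+[0,0,15],5)
E
```

```text
wrist only [ 5.1443e+02 -7.2960e+01  5.0270e+01 -3.0000e-01  7.9440e+01  9.8200e+01
 -1.0000e+01] [[-0.0, -0.0], [-0.1, -0.1], [-0.1, -0.2], [-0.1, 0.1], [0.1, -0.2], [-0.0, 0.3], [0.2, 0.1], [0.0, -0.1], [0.1, -0.0], [-0.0, 0.1], [-0.1, 0.1]]
all [ 5.1444e+02 -7.2800e+01  5.0510e+01 -3.0000e-01  7.9400e+01  9.8100e+01
 -1.0010e+01] -16.968550107735123
[[-0.0, -0.1], [0.5, 0.0], [0.1, 0.0]]
tcp target [552.1 -44.6  82.6] now [ 473.7 -119.9  185. ] dist 149.34
[[0.0379, 0.0169, 0.043], [0.0001, -0.0002, 0.0016]],
[[0.0379, 0.0169, 0.043], [0.0001, -0.0002, 0.0016]],
[[0.0379, 0.0169, 0.043], [0.0001, -0.0002, 0.0016]],
[[0.0379, 0.0169, 0.043], [0.0001, -0.0002, 0.0016]],
[[0.0379, 0.0168, 0.043], [0.0001, -0.0002, 0.0016]],
```

{"name": "send_rows", "arguments": {
  "deltas": [
    [[0.05, 0.022, 0.03], [0, 0, 0.002]],
    [[0.05, 0.022, 0.045], [0, 0, 0.002]],
    [[0.05, 0.022, 0.05], [0, 0, 0.002]],
    [[0.0295, 0.0134, 0.05], [0, 0, 0.002]],
    [[0.01, 0.005, 0.03], [0, 0, 0]],
    [[0, 0, 0.01], [0, 0, 0]],
    [[0, 0, 0], [0, 0, 0]],
    [[0, 0, 0], [0, 0, 0]],
    [[0, 0, 0], [0, 0, 0]]
  ]
}}

```text
time_s: 3.45
ee_pos: [552.9, -46.2, 83.6]
ee_rot: [173.9, -0.0, 72.9]
force: [0.3, 0.8, -0.1]
gripper_width: 0.8
gripper_force: 0.0
```

```bash
python3 - <<'E'
from h import *
x=np.load("x.npy"); s=state(); print(s["time_s"],s["force"].round(2),s["ee_rot"].round(2))
plan(x,KEYS["1"]+[0,0,5],2,s)
im=grab_frame("wrist"); cv2.imwrite("pics/w2.png",cv2.resize(im[60:260,200:440],(720,600))[:,:,::-1])
E
```

```text
3.45 [ 0.25  0.75 -0.13] [ 1.7385e+02 -5.0000e-02  7.2890e+01]
tcp target [553.1 -44.9  72.7] now [552.9 -46.2  83.6] dist 11.0
[[0.0014, -0.0013, 0.0108], [0.0023, -0.0005, -0.0026]],
[[0.0014, -0.0013, 0.0108], [0.0023, -0.0005, -0.0026]],
```

View pics/w2.png

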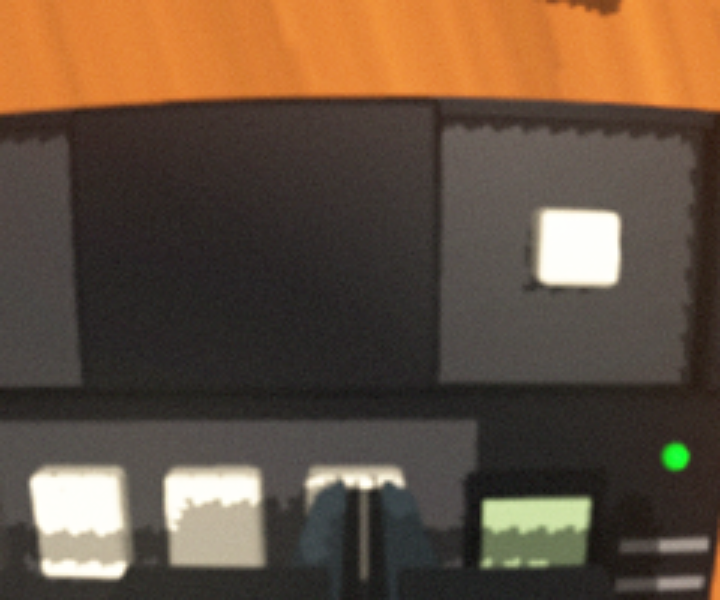

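Crop: the closed tip is centred over key 1 (crop 356,500), and the hook tab is at (578,247). Descending.

{"name": "send_rows", "arguments": {
  "deltas": [
    [[0.0014, -0.0013, 0.008], [0.002, 0, -0.0026]],
    [[0.0014, -0.0013, 0.008], [0.002, 0, -0.0026]],
    [[0, 0, 0.004], [0, 0, 0]],
    [[0, 0, 0.002], [0, 0, 0]],
    [[0, 0, 0], [0, 0, 0]],
    [[0, 0, 0], [0, 0, 0]]
  ]
}}

```text
time_s: 4.1
ee_pos: [552.9, -44.6, 71.2]
ee_rot: [174.1, -0.0, 73.1]
force: [-0.3, -0.8, -0.1]
gripper_width: 0.6
gripper_force: 0.0
```

{"name": "send_rows", "arguments": {
  "deltas": [
    [[0, 0, 0.002], [0, 0, 0]],
    [[0, 0, 0.002], [0, 0, 0]],
    [[0, 0, 0], [0, 0, 0]],
    [[0, 0, 0], [0, 0, 0]]
  ]
}}

```text
time_s: 4.5
ee_pos: [553.1, -44.7, 69.4]
ee_rot: [174.1, -0.0, 73.0]
force: [-0.5, 0.3, 0.2]
gripper_width: 0.8
gripper_force: 0.3
```

{"name": "send_rows", "arguments": {
  "deltas": [
    [[0, 0, 0.002], [0, 0, 0]],
    [[0, 0, 0.002], [0, 0, 0]],
    [[0, 0, 0], [0, 0, 0]],
    [[0, 0, 0], [0, 0, 0]]
  ]
}}

```text
time_s: 4.9
ee_pos: [553.3, -44.7, 67.4]
ee_rot: [174.1, -0.0, 73.1]
force: [-0.5, 0.1, 1.9]
gripper_width: 0.4
gripper_force: 1.0
```

{"name": "send_rows", "arguments": {
  "deltas": [
    [[0, 0, 0.002], [0, 0, 0]],
    [[0, 0, 0.002], [0, 0, 0]],
    [[0, 0, 0], [0, 0, 0]],
    [[0, 0, 0], [0, 0, 0]]
  ]
}}

```text
time_s: 5.3
ee_pos: [553.5, -44.8, 65.4]
ee_rot: [174.1, -0.0, 73.1]
force: [-0.8, 0.6, 3.6]
gripper_width: 0.4
gripper_force: 1.9
```

{"name": "send_rows", "arguments": {
  "deltas": [
    [[0, 0, 0.001], [0, 0, 0]],
    [[0, 0, 0], [0, 0, 0]],
    [[0, 0, 0], [0, 0, 0]]
  ]
}}

```text
time_s: 5.6
ee_pos: [553.5, -44.8, 65.3]
ee_rot: [174.1, -0.0, 73.1]
force: [-1.2, 0.5, 6.6]
gripper_width: 0.6
gripper_force: 3.5
```

Key 1 hit its hard stop (6.6 N, with the motion stopped). Lifting off, then on to key 5.

{"name": "send_rows", "arguments": {
  "deltas": [
    [[0, 0, -0.004], [0, 0, 0]],
    [[0, 0, -0.008], [0, 0, 0]],
    [[0, 0, -0.012], [0, 0, 0]],
    [[0, 0, -0.008], [0, 0, 0]],
    [[0, 0, 0], [0, 0, 0]],
    [[0, 0, 0], [0, 0, 0]]
  ]
}}

```text
time_s: 6.2
ee_pos: [551.8, -44.3, 80.7]
ee_rot: [174.1, -0.0, 73.1]
force: [-0.8, -0.1, -0.3]
gripper_width: 0.4
gripper_force: 0.0
```

```bash
python3 - <<'E'
from h import *
x=np.load("x.npy"); A=axes(x[3])
# measured: key 1 fully down (loc z=-4) at this TCP
tcp=np.array([553.5,-44.8,65.3]); tip=A.T@(tcp-14*A[:,2]-x[:3]); print("tip loc",tip.round(2))
x[:3]+=A[:,2]*(tip[2]+4); x[6]-=0; np.save("x.npy",x); print(x.round(2))
im=grab_frame("wrist"); c=calibration("wrist"); w=whites(im,(200,0,460,150),170,100)
print([(k,round(u,1),round(v,1),proj("wrist",x[:3]+A@(x[4:7] if k=="h" else KEYS[k]),c)[0].round(1)) for k,u,v in assign("wrist",c,w,x,10)])
plan(x,KEYS["5"]+[0,0,9],3)
E
```

```text
tip loc [30.58 38.18 -2.35]
[ 5.1427e+02 -7.2750e+01  5.2150e+01 -3.0000e-01  7.9400e+01  9.8100e+01
 -1.0010e+01]
[('h', np.float64(396.9), np.float64(141.3), array([398.1, 145. ]))]
tcp target [512. -72.  75.] now [551.7 -44.3  80.6] dist 48.77
[[-0.0254, -0.0202, 0.0016], [-0.0014, -0.0001, 0.0002]],
[[-0.0254, -0.0202, 0.0016], [-0.0014, -0.0001, 0.0002]],
[[-0.0254, -0.0202, 0.0016], [-0.0014, -0.0001, 0.0002]],
```

{"name": "send_rows", "arguments": {
  "deltas": [
    [[-0.02, -0.016, 0], [0, 0, 0]],
    [[-0.026, -0.0206, 0], [0, 0, 0]],
    [[-0.02, -0.016, 0.002], [0, 0, 0]],
    [[-0.0102, -0.008, 0.003], [0, 0, 0]],
    [[0, 0, 0], [0, 0, 0]],
    [[0, 0, 0], [0, 0, 0]],
    [[0, 0, 0], [0, 0, 0]]
  ]
}}

```text
time_s: 6.95
ee_pos: [512.8, -72.0, 75.3]
ee_rot: [174.0, -0.0, 73.1]
force: [-0.4, -0.1, -0.4]
gripper_width: 0.3
gripper_force: 0.0
```

```bash
python3 - <<'E'
from h import *
x=np.load("x.npy"); s=state(); print(s["time_s"],s["force"].round(2))
plan(x,KEYS["5"]+[0,0,1],1,s)
im=grab_frame("wrist"); cv2.imwrite("pics/w3.png",cv2.resize(im[60:260,200:440],(720,600))[:,:,::-1])
E
```

```text
6.95 [-0.42 -0.1  -0.37]
tcp target [512.8 -72.3  67.1] now [512.8 -72.   75.3] dist 8.25
[[-0.0005, -0.0016, 0.0164], [-0.0018, -0.0009, 0.0007]],
```

View pics/w3.png

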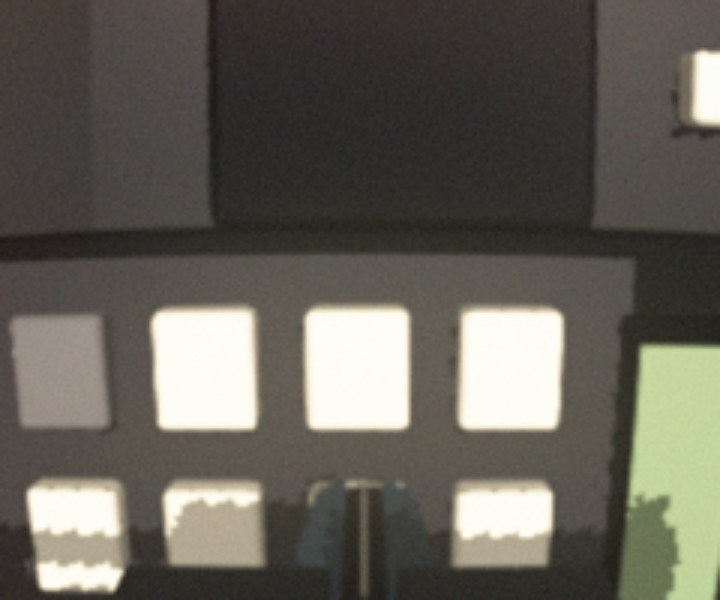

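The tip is over key 5 (crop 356,520), in line with key 4 above it at (357,368), and key 1 is back up at (510,368). Pressing key 5.

{"name": "send_rows", "arguments": {
  "deltas": [
    [[0, -0.0016, 0.008], [-0.0018, 0, 0]],
    [[0, 0, 0.006], [0, 0, 0]],
    [[0, 0, 0.0024], [0, 0, 0]],
    [[0, 0, 0.002], [0, 0, 0]],
    [[0, 0, 0.002], [0, 0, 0]],
    [[0, 0, 0.002], [0, 0, 0]],
    [[0, 0, 0], [0, 0, 0]],
    [[0, 0, 0], [0, 0, 0]]
  ]
}}

```text
time_s: 7.8
ee_pos: [512.4, -72.1, 64.0]
ee_rot: [174.0, -0.0, 73.0]
force: [-1.2, 2.1, 1.8]
gripper_width: 0.1
gripper_force: 1.1
```

{"name": "send_rows", "arguments": {
  "deltas": [
    [[0, 0, 0.002], [0, 0, 0]],
    [[0, 0, 0.001], [0, 0, 0]],
    [[0, 0, 0], [0, 0, 0]],
    [[0, 0, 0], [0, 0, 0]]
  ]
}}

```text
time_s: 8.2
ee_pos: [512.7, -72.2, 62.5]
ee_rot: [174.0, -0.0, 73.0]
force: [-2.2, 1.3, 3.2]
gripper_width: 0.7
gripper_force: 1.6
```

{"name": "send_rows", "arguments": {
  "deltas": [
    [[0, 0, 0.001], [0, 0, 0]],
    [[0, 0, 0.001], [0, 0, 0]],
    [[0, 0, 0], [0, 0, 0]],
    [[0, 0, 0], [0, 0, 0]]
  ]
}}

```text
time_s: 8.6
ee_pos: [512.7, -72.2, 62.0]
ee_rot: [174.0, -0.0, 73.1]
force: [-3.9, 1.0, 7.9]
gripper_width: 0.7
gripper_force: 4.3
```

{"name": "send_rows", "arguments": {
  "deltas": [
    [[0, 0, -0.004], [0, 0, 0]],
    [[0, 0, -0.008], [0, 0, 0]],
    [[0, 0, -0.012], [0, 0, 0]],
    [[0, 0, -0.006], [0, 0, 0]],
    [[0, 0, 0], [0, 0, 0]],
    [[0, 0, 0], [0, 0, 0]]
  ]
}}

```text
time_s: 9.2
ee_pos: [511.4, -71.9, 76.4]
ee_rot: [174.0, -0.0, 73.1]
force: [0.3, 0.1, -0.3]
gripper_width: 0.5
gripper_force: 0.0
```

```bash
python3 - <<'E'
from h import *
x=np.load("x.npy"); s=state(); print(s["time_s"],s["force"].round(2))
plan(x,KEYS["9"]+[0,0,9],3,s)
im=grab_frame("wrist"); c=calibration("wrist"); A=axes(x[3])
print([(k,round(u,1),round(v,1),proj("wrist",x[:3]+A@(x[4:7] if k=="h" else KEYS[k]),c)[0].round(1)) for k,u,v in assign("wrist",c,whites(im,(200,0,500,215),190,100),x,10)])
E
```

```text
9.2 [ 0.32  0.13 -0.26]
tcp target [471.4 -99.4  71.8] now [511.4 -71.9  76.4] dist 48.77
[[-0.0253, -0.0204, 0.0009], [-0.0004, -0.0001, 0.0002]],
[[-0.0253, -0.0204, 0.0009], [-0.0004, -0.0001, 0.0002]],
[[-0.0253, -0.0204, 0.0009], [-0.0004, -0.0001, 0.0002]],
[('h', np.float64(444.3), np.float64(89.1), array([445.8,  88.7])), ('7', np.float64(270.1), np.float64(182.1), array([270.1, 182.5])), ('4', np.float64(321.0), np.float64(182.0), array([321.4, 182.4])), ('1', np.float64(371.7), np.float64(182.0), array([372.7, 182.5]))]
```

Predictions match the picture to within 1.5 px, so the phone has not moved. On to key 9.

{"name": "send_rows", "arguments": {
  "deltas": [
    [[-0.02, -0.016, 0], [0, 0, 0]],
    [[-0.026, -0.021, 0], [0, 0, 0]],
    [[-0.02, -0.016, 0.001], [0, 0, 0]],
    [[-0.01, -0.0082, 0.002], [0, 0, 0]],
    [[0, 0, 0], [0, 0, 0]],
    [[0, 0, 0], [0, 0, 0]],
    [[0, 0, 0], [0, 0, 0]]
  ]
}}

```text
time_s: 9.95
ee_pos: [471.8, -99.3, 71.8]
ee_rot: [174.0, -0.0, 73.1]
force: [0.3, -0.6, -0.5]
gripper_width: 0.6
gripper_force: 0.0
```

```bash
python3 - <<'E'
from h import *
x=np.load("x.npy"); s=state(); print(s["time_s"],s["force"].round(2))
plan(x,KEYS["9"]+[0,0,1],1,s)
E
```

```text
9.95 [ 0.33 -0.57 -0.46]
tcp target [472.2 -99.6  63.8] now [471.8 -99.3  71.8] dist 8.02
[[-0.0004, -0.0008, 0.016], [-0.0, -0.0007, 0.0008]],
```

{"name": "send_rows", "arguments": {
  "deltas": [
    [[-0.0004, -0.0008, 0.007], [0, 0, 0]],
    [[0, 0, 0.006], [0, 0, 0]],
    [[0, 0, 0.003], [0, 0, 0]],
    [[0, 0, 0.002], [0, 0, 0]],
    [[0, 0, 0.002], [0, 0, 0]],
    [[0, 0, 0.002], [0, 0, 0]],
    [[0, 0, 0], [0, 0, 0]],
    [[0, 0, 0], [0, 0, 0]]
  ]
}}

```text
time_s: 10.75
ee_pos: [471.8, -99.6, 60.7]
ee_rot: [174.0, -0.0, 73.0]
force: [-0.6, 1.4, 2.6]
gripper_width: 0.4
gripper_force: 1.1
```

{"name": "send_rows", "arguments": {
  "deltas": [
    [[0, 0, 0.002], [0, 0, 0]],
    [[0, 0, 0.001], [0, 0, 0]],
    [[0, 0, 0], [0, 0, 0]],
    [[0, 0, 0], [0, 0, 0]]
  ]
}}

```text
time_s: 11.15
ee_pos: [472.0, -99.7, 59.2]
ee_rot: [174.0, -0.0, 73.1]
force: [-1.4, 2.3, 3.7]
gripper_width: 0.1
gripper_force: 1.6
```

{"name": "send_rows", "arguments": {
  "deltas": [
    [[0, 0, 0.001], [0, 0, 0]],
    [[0, 0, 0.001], [0, 0, 0]],
    [[0, 0, 0], [0, 0, 0]],
    [[0, 0, 0], [0, 0, 0]]
  ]
}}

```text
time_s: 11.55
ee_pos: [472.1, -99.7, 58.7]
ee_rot: [174.0, -0.0, 73.0]
force: [-3.7, 2.2, 7.4]
gripper_width: 0.3
gripper_force: 4.6
```

Key 9 hit its stop. Lifting clear, then to the hook.

{"name": "send_rows", "arguments": {
  "deltas": [
    [[0, 0, -0.004], [0, 0, 0]],
    [[0, 0, -0.01], [0, 0, 0]],
    [[0, 0, -0.016], [0, 0, 0]],
    [[0, 0, -0.016], [0, 0, 0]],
    [[0, 0, -0.006], [0, 0, 0]],
    [[0, 0, 0], [0, 0, 0]],
    [[0, 0, 0], [0, 0, 0]]
  ]
}}

```text
time_s: 12.25
ee_pos: [469.5, -99.0, 84.1]
ee_rot: [174.0, -0.0, 73.1]
force: [0.1, 0.3, -0.2]
gripper_width: 0.3
gripper_force: 0.0
```

```bash
python3 - <<'E'
from h import *
x=np.load("x.npy"); c=calibration("wrist"); im=grab_frame("wrist"); A=axes(x[3])
L=assign("wrist",c,whites(im,(200,0,540,215),190,100),x,10)
print([(k,round(u,1),round(v,1),proj("wrist",x[:3]+A@(x[4:7] if k=="h" else KEYS[k]),c)[0].round(1)) for k,u,v in L])
s=state(); print(s["time_s"],s["force"].round(2),x.round(2))
plan(x,x[4:7]+[0,0,26],5,s)
E
```

```text
[('h', np.float64(477.9), np.float64(42.5), array([478.9,  41.8])), ('7', np.float64(321.4), np.float64(118.4), array([321.4, 117.8])), ('4', np.float64(370.8), np.float64(118.7), array([371.5, 118.5])), ('1', np.float64(418.1), np.float64(120.8), array([419.2, 120.5])), ('0', np.float64(273.1), np.float64(177.9), array([272.8, 178.3])), ('8', np.float64(321.1), np.float64(177.4), array([321.4, 178.1])), ('5', np.float64(369.3), np.float64(177.6), array([369.9, 178.3])), ('2', np.float64(415.2), np.float64(178.1), array([416.1, 178.8]))]
12.3 [-0.26  0.4   0.79] [ 5.1427e+02 -7.2750e+01  5.2150e+01 -3.0000e-01  7.9400e+01  9.8100e+01
 -1.0010e+01]
tcp target [615.4  -1.   90.3] now [469.4 -99.   83.9] dist 175.95
[[0.0545, 0.0445, 0.0021], [-0.0005, -0.0001, 0.0002]],
[[0.0545, 0.0445, 0.0021], [-0.0005, -0.0001, 0.0002]],
[[0.0545, 0.0445, 0.0021], [-0.0005, -0.0001, 0.0002]],
[[0.0545, 0.0445, 0.0021], [-0.0005, -0.0001, 0.0002]],
[[0.0545, 0.0445, 0.0021], [-0.0005, -0.0001, 0.0002]],
```

{"name": "send_rows", "arguments": {
  "deltas": [
    [[0.03, 0.024, 0], [0, 0, 0]],
    [[0.06, 0.05, 0], [0, 0, 0]],
    [[0.07, 0.057, 0], [0, 0, 0]],
    [[0.06, 0.05, 0], [0, 0, 0]],
    [[0.037, 0.03, 0.003], [0, 0, 0]],
    [[0.0155, 0.0115, 0.0075], [0, 0, 0]],
    [[0, 0, 0], [0, 0, 0]],
    [[0, 0, 0], [0, 0, 0]],
    [[0, 0, 0], [0, 0, 0]]
  ]
}}

```text
time_s: 13.2
ee_pos: [614.2, -2.0, 90.2]
ee_rot: [174.1, 0.0, 73.0]
force: [0.1, 0.4, -0.5]
gripper_width: 0.3
gripper_force: 0.0
```

```bash
python3 - <<'E'
from h import *
x=np.load("x.npy"); s=state(); print(s["time_s"],s["force"].round(2))
plan(x,x[4:7]+[0,0,2],1,s)
im=grab_frame("wrist"); cv2.imwrite("pics/w4.png",cv2.resize(im[100:300,200:440],(720,600))[:,:,::-1])
E
```

```text
13.2 [ 0.07  0.39 -0.48]
tcp target [617.8  -1.8  66.4] now [614.2  -2.   90.2] dist 24.0
[[0.0025, 0.0018, 0.0479], [-0.0047, 0.0012, -0.001]],
```

View pics/w4.png

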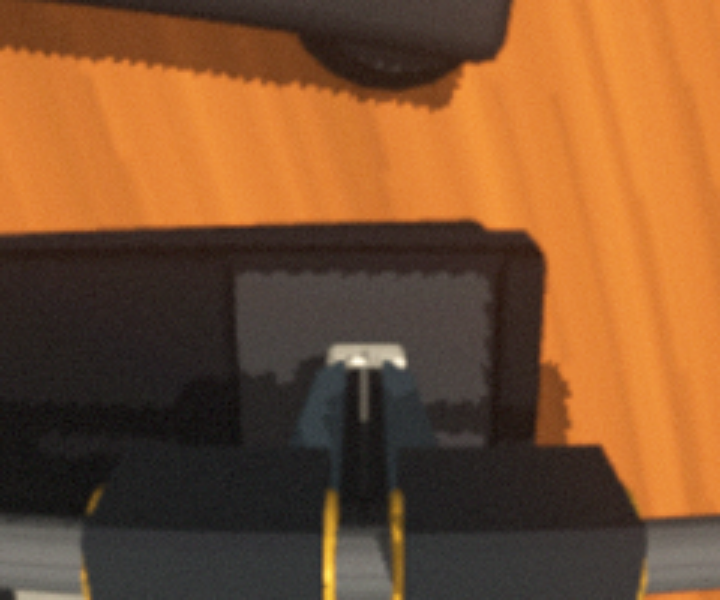

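The tip is over the white hook tab (crop 366,355) and well inside the well outline (235–495). Descending.

{"name": "send_rows", "arguments": {
  "deltas": [
    [[0.0015, 0.001, 0.012], [-0.0047, 0.001, 0]],
    [[0.001, 0.0008, 0.016], [0, 0, 0]],
    [[0, 0, 0.01], [0, 0, 0]],
    [[0, 0, 0.006], [0, 0, 0]],
    [[0, 0, 0.002], [0, 0, 0]],
    [[0, 0, 0], [0, 0, 0]],
    [[0, 0, 0], [0, 0, 0]]
  ]
}}

```text
time_s: 13.95
ee_pos: [619.4, -0.8, 67.8]
ee_rot: [173.9, -0.0, 73.1]
force: [-0.3, 0.6, -0.1]
gripper_width: 0.2
gripper_force: 0.0
```

{"name": "send_rows", "arguments": {
  "deltas": [
    [[0, 0, 0.002], [0, 0, 0]],
    [[0, 0, 0.002], [0, 0, 0]],
    [[0, 0, 0.002], [0, 0, 0]],
    [[0, 0, 0.002], [0, 0, 0]],
    [[0, 0, 0], [0, 0, 0]],
    [[0, 0, 0], [0, 0, 0]]
  ]
}}

```text
time_s: 14.55
ee_pos: [619.6, -1.0, 63.7]
ee_rot: [173.9, -0.0, 73.1]
force: [-0.8, -0.2, 1.0]
gripper_width: 0.6
gripper_force: 0.3
```

{"name": "send_rows", "arguments": {
  "deltas": [
    [[0, 0, 0.002], [0, 0, 0]],
    [[0, 0, 0.002], [0, 0, 0]],
    [[0, 0, 0], [0, 0, 0]],
    [[0, 0, 0], [0, 0, 0]]
  ]
}}

```text
time_s: 14.95
ee_pos: [619.9, -1.0, 61.7]
ee_rot: [173.9, -0.0, 73.1]
force: [0.9, -0.1, 0.6]
gripper_width: 0.4
gripper_force: 0.5
```

{"name": "send_rows", "arguments": {
  "deltas": [
    [[0, 0, 0.002], [0, 0, 0]],
    [[0, 0, 0.002], [0, 0, 0]],
    [[0, 0, 0.002], [0, 0, 0]],
    [[0, 0, 0.002], [0, 0, 0]],
    [[0, 0, 0], [0, 0, 0]],
    [[0, 0, 0], [0, 0, 0]]
  ]
}}

```text
time_s: 15.55
ee_pos: [620.3, -1.1, 57.7]
ee_rot: [173.9, -0.0, 73.1]
force: [0.2, 0.4, 2.1]
gripper_width: 0.5
gripper_force: 0.9
```

{"name": "send_rows", "arguments": {
  "deltas": [
    [[0, 0, 0.001], [0, 0, 0]],
    [[0, 0, 0.001], [0, 0, 0]],
    [[0, 0, 0], [0, 0, 0]],
    [[0, 0, 0], [0, 0, 0]]
  ]
}}

```text
time_s: 15.95
ee_pos: [620.4, -1.2, 56.8]
ee_rot: [173.9, -0.0, 73.1]
force: [-0.7, 0.6, 2.3]
gripper_width: 0.4
gripper_force: 1.2
```

{"name": "send_rows", "arguments": {
  "deltas": [
    [[0, 0, 0.001], [0, 0, 0]],
    [[0, 0, 0.001], [0, 0, 0]],
    [[0, 0, 0], [0, 0, 0]],
    [[0, 0, 0], [0, 0, 0]]
  ]
}}

```text
time_s: 16.35
ee_pos: [620.4, -1.2, 56.5]
ee_rot: [173.9, -0.0, 73.1]
force: [-2.1, -0.6, 7.1]
gripper_width: 0.5
gripper_force: 3.7
```

The hook hit its stop at 7 N. I'll check that the hold is stable and nothing has moved.

{"name": "send_rows", "arguments": {
  "deltas": [
    [[0, 0, 0], [0, 0, 0]],
    [[0, 0, 0], [0, 0, 0]],
    [[0, 0, 0], [0, 0, 0]],
    [[0, 0, 0], [0, 0, 0]],
    [[0, 0, 0], [0, 0, 0]]
  ]
}}

```text
time_s: 16.85
ee_pos: [620.4, -1.2, 56.5]
ee_rot: [173.9, -0.0, 73.1]
force: [-2.9, 1.0, 8.5]
gripper_width: 0.6
gripper_force: 3.7
```

```bash
python3 - <<'E'
from h import *
im=grab_frame("side"); cv2.imwrite("pics/s2.png",cv2.resize(im[110:310,200:440],(720,600),interpolation=cv2.INTER_CUBIC)[:,:,::-1])
a=cv2.imread("pics/side0.png")[:,:,::-1]
print([(round(p[0],1),round(p[1],1)) for p in whites(im,(275,155,360,235),150,15)])
print([(round(p[0],1),round(p[1],1)) for p in whites(a,(275,155,360,235),150,15)])
s=state(); print(s["force"],s["ee_pos"])
E
```

```text
[(np.float64(330.3), np.float64(175.4)), (np.float64(337.6), np.float64(179.1)), (np.float64(327.1), np.float64(195.2))]
[(np.float64(321.9), np.float64(171.6)), (np.float64(330.0), np.float64(175.3)), (np.float64(316.8), np.float64(178.5)), (np.float64(337.5), np.float64(179.1)), (np.float64(324.6), np.float64(182.5)), (np.float64(311.3), np.float64(185.9)), (np.float64(332.5), np.float64(186.3)), (np.float64(319.4), np.float64(189.8)), (np.float64(340.7), np.float64(190.2)), (np.float64(289.7), np.float64(193.1)), (np.float64(327.3), np.float64(193.7))]
[-2.69987414  0.63423933  7.72291092] [620.42558031  -1.17186264  56.51107875]
```

View pics/s2.png

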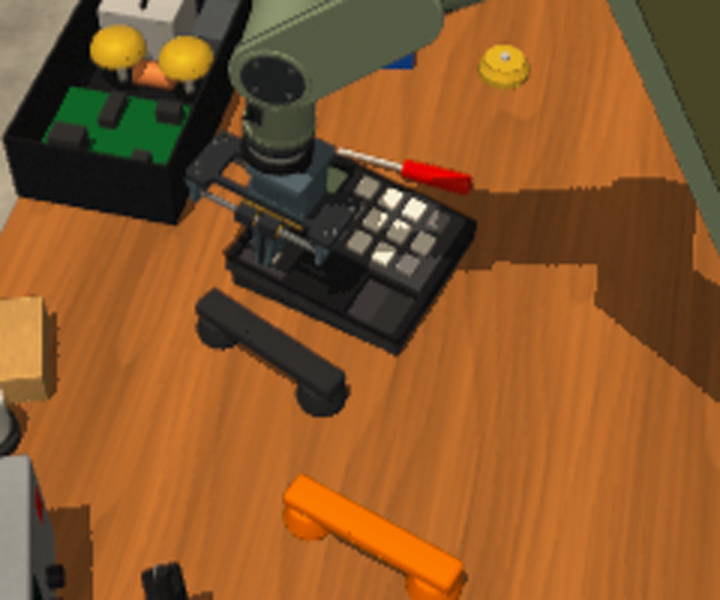

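The side crop shows the finger in the far well at about (268,250). The phone's keys are at the same pixels as before (within 0.3 px for the unshadowed ones), and the handset and bystanders have not moved. The hold is steady at about 8 N, so I'm handing in.

```bash
python3 -c "
from workcell import *
print(job_done())"
```

```text
the job is handed in; nothing more can be done
None
```

I dialled 1, 5 and 9, pushing each key down to its hard stop and lifting off before the next, then handed the job in with the finger still holding the hook switch fully down at about 8 N; the phone had not moved.

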